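Discard the orange-capped sample jar down the chute

ROBOT

A 7-joint arm with a two-finger parallel gripper is mounted at the origin on the work surface. World frame = base frame: x ahead of the robot, y to its left, z up, the work surface at z = 0. Lengths are in mm, angles in rad, forces in N, time in s.
With the tool pointing down it reaches from about 400 to 850 mm from the base axis. Payload 4.5 kg.
Tool frame: the origin (TCP) lies at the very end of the fingers, on their centre line; the grasp point (between the pads) lies bot.grip_point_offset behind it (bot.grip_point_offset is the distance from the TCP to the grasp point, in mm); x points along the fingers, y is the direction in which the jaws open and shut, and the axes are right-handed (so a half turn about x gives the same grasp; the last joint's range is limited). The gripper opens to 85 mm and grips with 20 to 120 N. Pads are 22 mm wide; open, the fingers measure 114 mm over their backs; the gripper's body (76 mm by 85 mm) begins 54 mm behind the grasp point. The pads swing forward as they close: fully open they stand 13 mm farther back than shut.
Start: joints at [1.278, 0.689, -0.195, 1.565, 0.157, 0.902, -0.215], TCP at [200.663, -591.936, 231.317] pointing down, gripper open.
Joint ranges: [-3.01, 3.01], [-0.46, 2.08], [-1.47, 1.51], [0.13, 2.56], [-1, 4.14], [0.04, 2.09], [-2.66, 2.66]. Speed limits (rad/s): [2.57, 2.57, 3.14, 3.14, 3.14, 3.14, 3.14].

INTERFACE

Orientations are given as a unit quaternion [w, x, y, z].
In Python, from workcell import bot gives the robot as it stands. The module is installed in compiled form; this text tells all that it offers. Calls block until the motion is done:
- bot.reach(position, orientation): joint-space move of the TCP to a pose.
- bot.movel(position, ori=None, speed=150, stop_force=None): straight line of the TCP; ori=None keeps the orientation; speed is the mean speed in mm/s. With stop_force (N) it stops when the force on the tool has changed by that much, and returns True; else False.
- bot.movej(angles): joint-space move.
- bot.ungrasp() and bot.close_gripper(force=None): open the fingers fully, or close them until they stop; force is the grip in N (None keeps the last).
- bot.pause(seconds).
- bot.ik(position, orientation): joint angles nearest the present ones, or None.
- bot.read_state(): the state.
- bot.get_image(name): name is "side" or "top" or "wrist"; returns a dict with "image" (420x560x3 uint8, red, green, blue), "fx", "fy", "cx", "cy" (pixels), "R" (3x3) and "t" (3): a world point X has camera coordinates R X + t; the wrist camera has in their place "T_tool_cam" (4x4, takes a point from camera to tool coordinates, whose origin is the TCP and whose axes are the tool frame's). Camera axes: x right, y down, z forward; pixel columns grow to the right and rows downward; lengths in mm; the calibration is good to about 2 mm. The wrist camera is an equidistant fisheye: a pixel r from the principal point sees the ray r / f radians off the axis. A picture is of the moment at which its call begins: read the wrist's pose just before it. There is no depth.
A pose or a line that the arm cannot do raises bot.Unreachable and nothing moves.
- bot.sign_off(): hands the job in, once; it reports no verdict.
Trained networks look in a picture, given as the dict that the camera call returned (one of the last four; its "shot" number tells which), for a name from the list of things; names that differ only in an ending like _2 or _b are one class to them, and where a whole thing is asked for, a point or a joint stands for the part that bears it (a point fixed in the world has none). Each returns a list of dicts, best first, with "p" (0 to 1); they miss things now and then, are a little off and sometimes report something else, mostly with a low value. They report only what shows in the picture. A call takes as long as a camera call. They do not tell look-alikes from the thing itself.
- bot.trace(picture, thing): "mask" (420x560 bool, what is visible of it) and "bbox" ([centre column, centre row, width, height] in pixels, round what is visible of it).
The state is a dict: "time": time; "joint_positions": joint angles; "dq": joint speeds; "tau": joint torques, N m; "position": TCP position; "ee_rot": TCP orientation; "wrist_force": force on the tool from outside, world axes, zero at the start; "ft_torque": the same for the moment, N m; "gripper_width": opening from 0.0 (shut) to 1.0 (fully open).
Only numpy, scipy, OpenCV 4.12 (cv2) and the standard library are available. Lean on these libraries where they do the work, as an engineer would, in place of code of your own. Each camera call takes 0.05 s, during which the arm holds its last target.

TASK

On the raised white ledge of the discard station stand three square sample jars. Push the one with the orange cap along the ledge and over its edge so that it drops down the chute and comes to rest in the blue tray at the bottom; do not lift it. Leave the green-capped and the blue-capped jar standing where they are.

Things in the scene. Friction and masses are not known exactly. Their poses are not given: they have to be found in the camera images.
- discard_station: Fixed: level white ledge 130 mm above the bench, then a steep metal chute into a blue tray (70 mm walls). Origin on the bench under the middle of the ledge's edge; +x points over the edge to the tray (push this way; mostly away from the robot), +y along the edge, z up. Ledge: x -160 to 0, y -200 to 200 mm, no rim. Chute as long as the edge, nothing above ledge height; tray ends at x 200 mm.
- jar_orange: Jar to discard: closed square white plastic jar 42 x 42 mm with a round orange cap 34 mm across; 60 mm high in all (body 44, cap 16), 40 to 85 g, loose. Stands upright on the ledge, its middle 65 to 100 mm back from the edge, sides within 0.2 rad of the station's axes. Origin at its middle, 30 mm above its underside; z up, x and y square to its sides.
- jar_green: Jar to leave alone: same jar, green cap, on the same ledge. The three stand side by side along the ledge in any order, middles about 115 mm apart (at least 95 mm). Origin at its middle, 30 mm above its underside.
- jar_blue: Jar to leave alone: same jar, blue cap, on the same ledge. Origin at its middle, 30 mm above its underside.
There are look-alikes about, which are no part of the job. What is shaped like the jar_orange but black, brown or turquoise is not meant.

How it is judged (in metres and radians):
At the end, for the whole second after the job is handed in: The orange-capped jar lies still in the tray, any way up: its middle 10 to 200 mm beyond the ledge's edge, between the end walls, under 75 mm above the bench, slower than 0.03 m/s. The green- and blue-capped jars stand upright (within 0.17 rad) within 20 mm of where they began (x of jar_orange in the frame of discard_station between 0.01 and 0.2 m and y of jar_orange in the frame of discard_station between -0.2 and 0.2 m and height (world z) of jar_orange below 0.075 m and linear speed of jar_orange below 0.03 m/s and distance of each of jar_green, jar_blue from where it was at the start of the episode below 0.02 m and angle between each of jar_green, jar_blue's own z axis and vertical below 0.17 rad); the robot touches nothing.
It fails at once if the orange-capped jar is lifted: its middle rises more than 30 mm above where it stood on the ledge (height (world z) of jar_orange above 0.19 m).
It fails at once if the green-capped or blue-capped jar is moved more than 20 mm or tipped more than 0.35 rad (distance of any of jar_green, jar_blue from where it was at the start of the episode above 0.02 m or angle between any of jar_green, jar_blue's own z axis and vertical above 0.35 rad).
It also fails if it takes over 29 s, if anything falls off the work surface, if the arm or the gripper's body presses on something with over 40 N, if the wrist force passes 120 N, or if a joint passes its speed limit or range.

## Working session

There is one attempt and no reset: what is moved stays moved. The work goes in short steps, each a Python script; the robot and the scene stay as the last script left them, time stands still between calls to the robot, and variables do not carry over. Pictures are saved under pics/ and viewed, and the job is handed in when it is done.

```bash
mkdir -p pics; python3 - <<'E'
from workcell import bot
import cv2,pickle
d={}
for n in ["side","top","wrist"]:
    s=bot.read_state(); p=bot.get_image(n); d[n]=(s,p)
    cv2.imwrite(f"pics/{n}0.png",p["image"][:,:,::-1])
    for th in ["jar_orange","discard_station"]:
        for r in bot.trace(p,th): print(n,th,r["p"],r["bbox"])
pickle.dump(d,open("d0.pkl","wb"))
print({k:v for k,v in d["top"][1].items() if k!="image"})
print(s["time"],s["ee_rot"],bot.grip_point_offset)
E
```

```text
side jar_orange 0.96 [261.6, 179.8, 27.3, 31.2]
side jar_orange 0.81 [352.5, 202.6, 17.0, 22.7]
side jar_orange 0.7 [335.4, 237.9, 24.9, 27.7]
side jar_orange 0.63 [366.6, 218.3, 21.1, 26.5]
side discard_station 0.97 [219.6, 220.3, 204.2, 132.8]
top jar_orange 0.79 [320.4, 175.1, 24.3, 22.8]
top jar_orange 0.73 [380.7, 287.9, 24.2, 27.5]
top jar_orange 0.63 [330.2, 263.4, 24.0, 22.8]
top jar_orange 0.61 [410.9, 262.0, 25.7, 24.4]
top jar_orange 0.22 [323.6, 134.8, 204.1, 179.4]
top discard_station 0.78 [323.3, 134.8, 206.4, 182.6]
wrist jar_orange 0.79 [100.4, 14.5, 55.8, 29.0]
wrist jar_orange 0.62 [14.2, 12.3, 22.7, 24.6]
wrist jar_orange 0.61 [47.6, 47.2, 52.7, 43.5]
{'fx': 461.65325350493686, 'fy': 461.65325350493686, 'cx': 280.80602728373026, 'cy': 205.7931720169679, 'R': array([[-0.00617821, -0.99957533, -0.02847793],
       [-0.99735039,  0.00822375, -0.07228117],
       [ 0.07248467,  0.0279559 , -0.99697765]]), 't': array([ -26.61984414,  459.11810278, 1053.05357341]), 'shot': 2}
0.3 [-0.11486647 -0.69764014 -0.11525149  0.69772561] 18.700000000000003
```

View pics/top0.png

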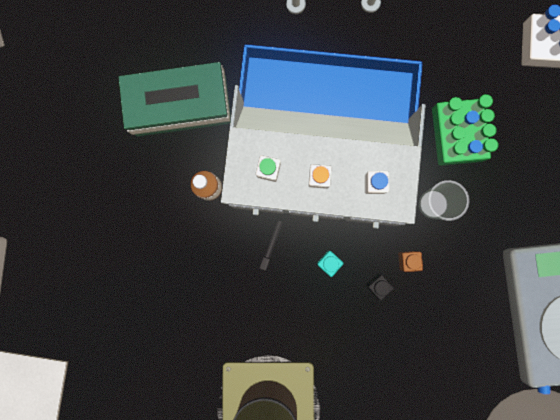

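View pics/side0.png

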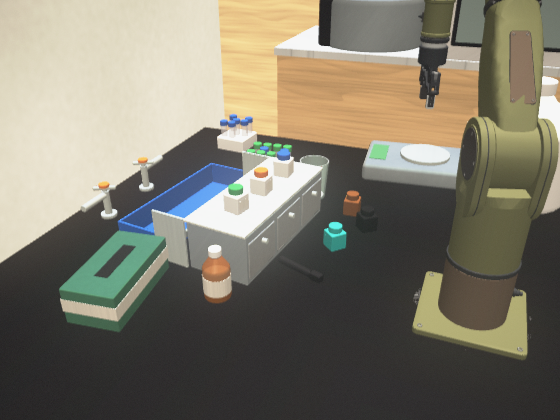

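```bash
python3 - <<'E'
import cv2
a=cv2.imread("pics/top0.png")[30:330,210:450]
cv2.imwrite("pics/top0crop.png",cv2.resize(a,None,fx=2,fy=2,interpolation=cv2.INTER_CUBIC))
a=cv2.imread("pics/side0.png")[140:300,100:400]
cv2.imwrite("pics/side0crop.png",cv2.resize(a,None,fx=2.6,fy=2.6,interpolation=cv2.INTER_CUBIC))
E
```

```text
(no output)
```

View pics/top0crop.png

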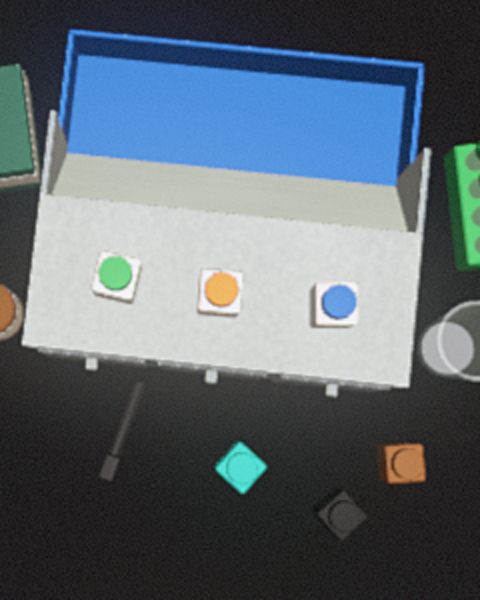

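View pics/side0crop.png

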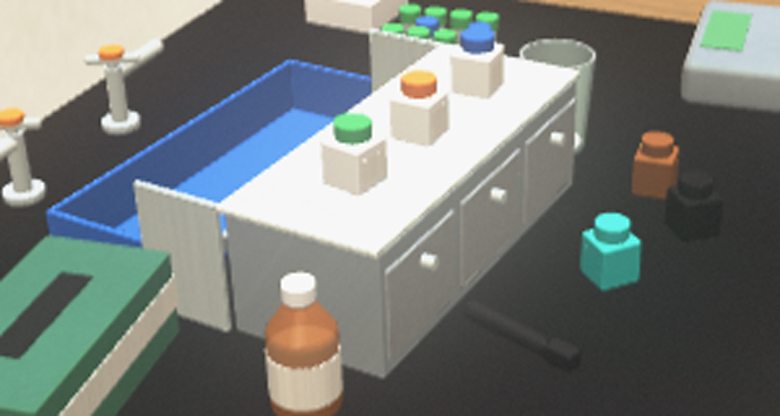

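In the top view, these could be taken for the target:
- orange cap on the ledge (320,175)
- green cap (268,167) and blue cap (379,181) on the ledge
- turquoise (330,264), brown (411,262) and black (381,288) jars on the bench

The orange-capped white jar in the middle of the ledge is the target, and the crops agree. Next I measure it.

```bash
cat > h.py <<'E'
import numpy as np,cv2,pickle
def ray(p,u,v,z):
    R,t=np.array(p["R"]),np.array(p["t"]); o=-R.T@t
    d=R.T@np.array([(u-p["cx"])/p["fx"],(v-p["cy"])/p["fy"],1.])
    return o+d*(z-o[2])/d[2]
def proj(p,X):
    c=np.array(p["R"])@X+p["t"]; return p["fx"]*c[0]/c[2]+p["cx"],p["fy"]*c[1]/c[2]+p["cy"]
HUE={"orange":(8,20),"green":(50,75),"blue":(102,118)}
def caps(p,box):
    x0,x1,y0,y1=box
    h=cv2.cvtColor(p["image"],cv2.COLOR_RGB2HSV); out={}
    for k,(a,b) in HUE.items():
        m=np.zeros(h.shape[:2],np.uint8)
        m[y0:y1,x0:x1]=cv2.inRange(h,(a,120,80),(b,255,255))[y0:y1,x0:x1]
        n,l,s,c=cv2.connectedComponentsWithStats(m)
        if n>1:
            i=1+np.argmax(s[1:,4]); out[k]=(c[i],s[i])
    return out
E
python3 - <<'E'
from h import *
d=pickle.load(open("d0.pkl","rb")); p=d["top"][1]; q=d["side"][1]
C=[ray(p,u,v,130) for u,v in [(233.5,127.5),(417.5,146),(414,223),(221.5,202.5)]]
for c in C: print(c.round(1))
print([np.linalg.norm(C[i]-C[(i+1)%4]).round(1) for i in range(4)])
M=(C[0]+C[1])/2; Y=((C[0]-C[1])+(C[3]-C[2]))[:2]; Y/=np.linalg.norm(Y); X=np.array([Y[1],-Y[0]])
print("M",M,"X",X,np.arctan2(X[1],X[0]))
for k,(c,s) in caps(p,(222,420,130,220)).items():
    w=ray(p,*c,190); r=(w-M)[:2]; print(k,c.round(1),s,w.round(1),"st",(r@X).round(1),(r@Y).round(1),"side px",np.round(proj(q,w),1))
for k,(c,s) in caps(q,(215,300,145,215)).items(): print("side",k,c,s)
E
```

```text
[616.4  65.3 130. ]
[ 572.5 -317.1  130. ]
[ 413.1 -305.6  130. ]
[458.5  90.1 130. ]
[np.float64(384.9), np.float64(159.8), np.float64(398.3), np.float64(159.8)]
M [ 594.42497523 -125.89762963  130.        ] X [ 0.99346967 -0.11409649] -0.11434549816371135
orange [320.4 174.3] [313 167  16  16 201] [ 507.  -112.1  190. ] st -88.4 3.7 side px [261.2 170.1]
green [264.7 166.9] [260 159  14  15  36] [522.6  -3.7 190. ] st -85.2 113.2 side px [235.4 188. ]
blue [379.1 180.5] [371 173  17  16 201] [ 493.8 -225.4  190. ] st -88.6 -110.4 side px [283.7 153.6]
side orange [260.94520548 173.7260274 ] [255 170  13   8  73]
side green [233.35897436 186.66666667] [229 184  11   6  39]
side blue [220.85650224 177.68161435] [215 164  27  31 223]
```

The top view puts the ledge depth at 160 mm. The jars sit about 88 mm back from the edge and 110 mm apart, and the side view agrees to about 4 px. Next: close the gripper, go in behind the jar and look.

```bash
cat >> h.py <<'E'
from scipy.spatial.transform import Rotation as Ro
M=np.array([594.4,-125.9]);X=np.array([.99347,-.1141]);Y=np.array([.1141,.99347])
def W(x,y,z): return list(M+x*X+y*Y)+[z]
def ori(sgn):
    x=np.array([0,0,-1.]);y=sgn*np.r_[Y,0];z=np.cross(x,y)
    q=Ro.from_matrix(np.c_[x,y,z]).as_quat(); return [q[3],q[0],q[1],q[2]]
E
python3 - <<'E'
from h import *
from workcell import bot
s=bot.read_state(); q0=np.array(s["joint_positions"])
best=None
for g in (1,-1):
    qs=[bot.ik(W(x,3.7,z),ori(g)) for x,z in((-140,265),(-140,143),(20,143))]
    print(g,[None if q is None else np.round(q,2) for q in qs])
    if all(q is not None for q in qs):
        c=np.abs(np.array(qs[0])-q0).max()
        if best is None or c<best[0]: best=(c,g)
g=best[1]; print("g",g); open("g","w").write(str(g))
bot.close_gripper()
p=s["position"]; bot.movel([p[0],p[1],270],speed=200)
bot.reach(W(-140,3.7,265),ori(g))
s=bot.read_state(); print(s["time"],s["position"],s["gripper_width"])
for n in("side","top","wrist"):
    cv2.imwrite(f"pics/{n}1.png",bot.get_image(n)["image"][:,:,::-1])
E
```

```text
1 [array([ 0.73,  0.58, -0.96,  1.96,  0.59,  0.92,  0.93]), array([ 0.55,  0.72, -0.68,  2.1 ,  0.82,  0.61,  0.74]), array([ 0.51,  0.89, -0.74,  1.62,  0.72,  0.92,  0.96])]
-1 [array([ 0.16,  0.44, -0.05,  1.98,  0.03,  0.72, -1.59]), array([ 0.12,  0.65,  0.01,  2.12, -0.02,  0.38, -1.54]), array([ 0.12,  0.8 ,  0.01,  1.64, -0.02,  0.7 , -1.54])]
g 1
3.5333 [ 455.67063659 -107.36225308  264.75997681] 0.002960977491201991
```

```bash
python3 -c "
import cv2,numpy as np
a=[cv2.imread(f'pics/{n}1.png') for n in('side','wrist')]
cv2.imwrite('pics/c1.png',cv2.resize(np.hstack(a),(800,300)))"
```

```text
(no output)
```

View pics/c1.png

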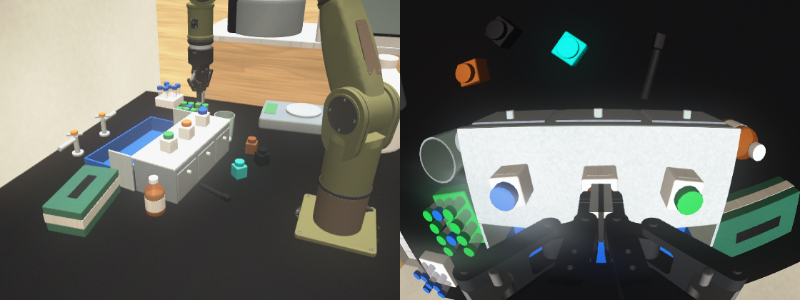

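View pics/wrist1.png

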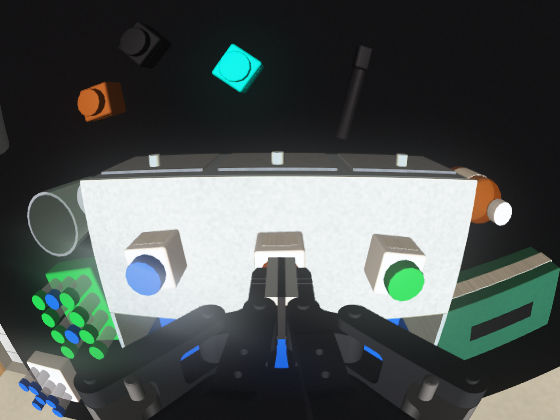

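In the wrist view the jar's robot-facing side is at column 279 and the closed fingers at column 281, so they line up. The green cap (405,281) and blue cap (145,275) are well clear to the sides. Next: lower behind the jar and check.

```bash
python3 - <<'E'
from h import *
from workcell import bot
o=ori(int(open("g").read()))
print(bot.movel(W(-140,3.7,145),o,speed=100,stop_force=8))
s=bot.read_state(); print(s["time"],s["position"],s["wrist_force"])
a=[bot.get_image(n) for n in("side","top","wrist")]
print(np.round(proj(a[0],np.array(s["position"])),0))
for k,(c,t) in caps(a[0],(215,300,145,215)).items(): print(k,c.round(1))
i=cv2.resize(a[0]["image"][130:250,160:320],(400,300)); j=cv2.resize(a[2]["image"],(400,300))
cv2.imwrite("pics/c2.png",np.hstack([i,j])[:,:,::-1])
E
```

```text
False
5.0333 [ 456.11744043 -106.19004737  145.44129398] [-0.29789095 -0.61037203 -0.39139993]
[280. 191.]
orange [260.7 173.5]
green [234.8 186.6]
blue [221.4 176.5]
```

View pics/c2.png

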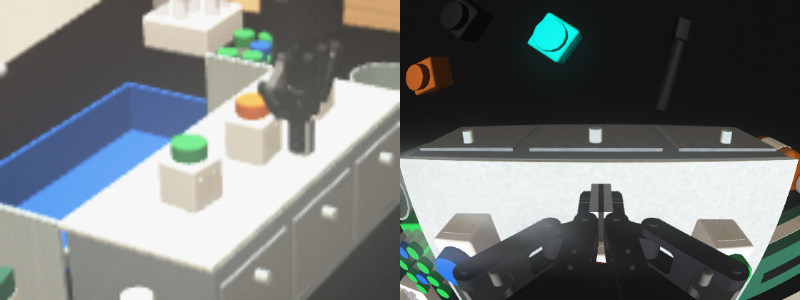

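The side crop shows the fingers standing on the ledge side directly behind the orange jar, with a gap and nothing touched. Now push part way and check.

```bash
python3 - <<'E'
from h import *
from workcell import bot
o=ori(int(open("g").read()))
print(bot.movel(W(-70,3.7,145),o,speed=45,stop_force=15))
s=bot.read_state(); print(s["time"],s["position"],s["wrist_force"])
a=[bot.get_image(n) for n in("side","top","wrist")]
i=cv2.resize(a[0]["image"][130:250,160:320],(400,300)); j=cv2.resize(a[1]["image"][60:240,210:450],(400,300))
cv2.imwrite("pics/c3.png",np.hstack([i,j])[:,:,::-1])
E
```

```text
False
6.8917 [ 525.20008608 -114.2657546   145.06819181] [-0.24988079  0.07596734 -1.57182181]
```

View pics/c3.png

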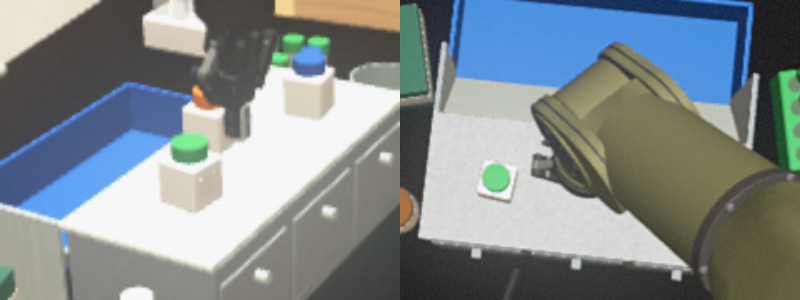

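The side crop shows the orange jar upright and sliding ahead of the fingers, with green and blue unmoved. Pushing on over the edge.

```bash
python3 - <<'E'
from h import *
from workcell import bot
o=ori(int(open("g").read()))
print(bot.movel(W(20,3.7,145),o,speed=60,stop_force=15))
s=bot.read_state(); print(s["time"],s["position"],s["wrist_force"])
bot.pause(0.4)
a=[bot.get_image(n) for n in("side","top","wrist")]
i=cv2.resize(a[0]["image"][130:250,140:300],(400,300)); j=cv2.resize(a[2]["image"],(400,300))
cv2.imwrite("pics/c4.png",np.hstack([i,j])[:,:,::-1])
E
```

```text
False
8.6917 [ 614.39329403 -124.50853467  145.02081049] [-0.45061064  0.10797952  0.63828088]
```

View pics/c4.png

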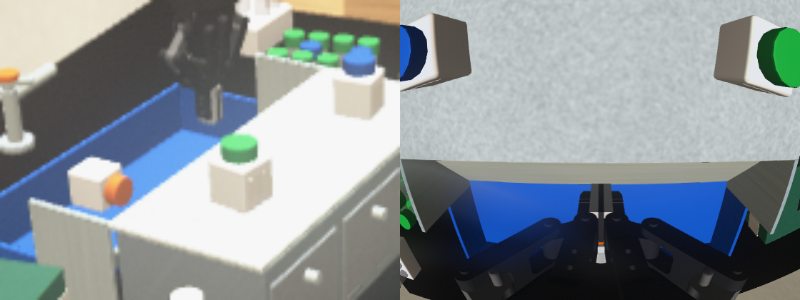

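The side crop shows the orange jar lying on its side in the blue tray, with green and blue still standing. Now raise the arm clear and verify.

```bash
python3 - <<'E'
from h import *
from workcell import bot
bot.movel(W(20,3.7,270),speed=150)
bot.movej([1.278,0.6,-0.195,1.565,0.157,0.902,-0.215])
s=bot.read_state(); print(s["time"],s["position"],s["wrist_force"])
p=bot.get_image("top")
m={}
for n in range(2):
    q=bot.get_image("side"); t=caps(q,(160,300,140,240)); print({k:v[0].round(1) for k,v in t.items() if k!="blue"}); bot.pause(.3)
c=caps(p,(222,420,40,220))
for k,z in(("orange",25),("green",190)):
    w=ray(p,*c[k][0],z); r=w[:2]-M; print(k,c[k][0],w.round(0),"st",r@X,r@Y)
b=caps(p,(350,420,155,210))["blue"]; w=ray(p,*b[0],190);print("blue",b[0],w, (w[:2]-M)@X,(w[:2]-M)@Y)
i=cv2.resize(q["image"][130:250,140:300],(400,300)); j=cv2.resize(p["image"][40:220,210:450],(400,300))
cv2.imwrite("pics/c5.png",np.hstack([i,j])[:,:,::-1])
E
```

```text
12.4667 [ 204.86934928 -598.96673439  287.34904185] [0.29865909 1.38939202 1.23956612]
{'orange': array([186.9, 205.6]), 'green': array([286.8, 146. ])}
{'orange': array([186.9, 205.6]), 'green': array([286.8, 146. ])}
orange [328.73404255  81.68085106] [ 748. -144.   25.] st 154.66705642571438 -0.41917608055601296
green [265.55172414 162.03448276] [532.  -6. 190.] st -75.47761853327133 112.50785118465481
blue [379.17326733 180.47524752] [ 493.8191114  -225.47949588  190.        ] -88.56207491880079 -110.40552116262909
```

View pics/c5.png

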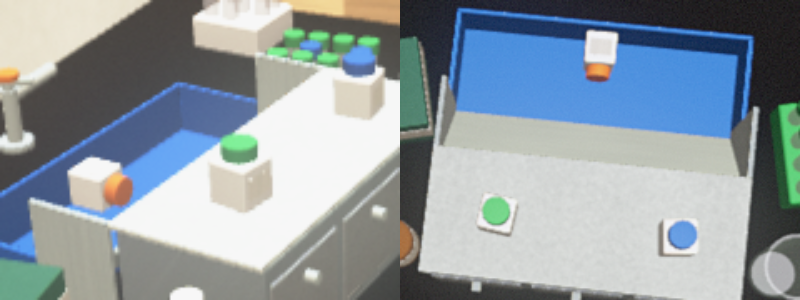

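The jar lies flat in the tray. The green mask held only 36 px in the first picture, so its apparent shift looks like a segmentation artefact. I'll check that with a wider hue range.

```bash
python3 - <<'E'
import h
from h import *
from workcell import bot
p0=pickle.load(open("d0.pkl","rb"))["top"][1]; p=bot.get_image("top")
h.HUE={"green":(45,90),"blue":(95,125)}
for n,im in(("before",p0),("after",p)):
    for k,b in(("green",(250,285,150,185)),("blue",(365,395,165,195))):
        c,s=caps(im,b)[k]; w=ray(im,*c,190); print(n,k,c.round(1),s[4],w.round(1))
for r in bot.trace(p,"jar_orange"):
    if r["bbox"][1]<120 and r["bbox"][2]<60:
        w=ray(p,*r["bbox"][:2],40); print(r["p"],r["bbox"],"mid st",(w[:2]-M)@X,(w[:2]-M)@Y)
E
```

```text
before green [264.7 166.9] 36 [522.6  -3.7 190. ]
before blue [379.1 180.5] 201 [ 493.8 -225.4  190. ]
after green [272.5 169.8] 13 [516.9 -19.1 190. ]
after blue [379.2 180.5] 202 [ 493.8 -225.5  190. ]
0.68 [330.8, 72.3, 22.3, 31.1] mid st 171.83517535693315 -2.332257609107395
```

```bash
python3 - <<'E'
from h import *
from workcell import bot
p0=pickle.load(open("d0.pkl","rb"))["top"][1]; p=bot.get_image("top")
for im in(p0,p):
    a=im["image"].astype(int)[150:185,250:285]; m=(a[...,1]-np.maximum(a[...,0],a[...,2]))>40
    y,x=np.nonzero(m); print(m.sum(),x.mean()+250,y.mean()+150)
bot.sign_off()
E
```

```text
212 267.22641509433964 166.04716981132074
213 267.1877934272301 166.04694835680752
the job is handed in; nothing more can be done
```

I pushed the orange-capped jar along the ledge and over the edge with the closed fingers, without lifting it, then moved the arm clear and handed the job in at about 13 s.

**Orange jar:** it lies on its side in the blue tray. Its middle is about 172 mm beyond the edge and near the centre line, and it did not move between two pictures 0.3 s apart.

**Green and blue jars:** both stand upright, and their caps moved less than 0.1 px in the top view between start and end.

**Check that disagreed:** my first green-cap mask, by hue, caught only a few pixels and suggested a shift. A better mask (212 and 213 px) showed none.

The orange jar's height was not measured directly. It looks to lie flat on the tray floor, which is well under the 75 mm limit.

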